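Dispense one glue stick with the spring lever and ease the cover shut

ROBOT

A 6-joint arm with a two-finger parallel gripper is mounted at the origin on the work surface; the furniture and walls round the work are solid. World frame = base frame: x ahead of the robot, y to its left, z up, the work surface at z = 0. Lengths are in mm, angles in rad, forces in N, time in s.
With the tool pointing down it reaches from about 325 to 1000 mm from the base axis. Payload 5.1 kg.
Tool frame: the origin (TCP) lies on the mounting face of the last link; the fingertips stand 173 mm ahead of it and the grasp point (between the pads) lies 155 mm ahead of it (r.tips_ahead is the distance from the TCP to the fingertips, in mm); z points along the fingers, y is the line along which they close (so a half turn about z gives the same grasp; the last joint's range is limited). The gripper opens to 85 mm and grips with 20 to 120 N. Pads are 22 mm wide; open, the fingers measure 114 mm over their backs; the gripper's body (76 mm by 85 mm) begins 54 mm behind the grasp point. The pads swing forward as they close: fully open they stand 13 mm farther back than shut.
Start: joints at [1.035, 0.124, 1.65, -0, 1.367, -0.083], TCP at [284.384, 584.476, 404.722] pointing down, gripper open.
Joint ranges: [-2.61, 2.61], [-1.02, 2.33], [0.03, 2.71], [-1.35, 4.49], [0.32, 2.68], [-2.91, 2.91]. Speed limits (rad/s): [2.57, 2.57, 3.14, 3.14, 3.14, 3.14].

INTERFACE

Orientations are given as a unit quaternion [x, y, z, w].
In Python, from plant import sensors, eyes, r gives the robot as it stands.
- The arm moves only by the shell command python3 -m inch 'ROWS' [OPENING] [FORCE]. ROWS is JSON, a list of rows, each a list of 2 entries, a list of its own where there are three numbers: the shift along the tool's x, y, z in mm, then the turn about the tool's z in degrees. A call has exactly 8 rows; each row shifts and turns the commanded pose from where the row before left it, along the tool's axes as they then stand; what a row does not reach is not made up. A row lasts 1/12 s, in which the tool goes at most 41.7 mm and 7.16 degrees, less where a joint would pass 70% of its speed; a pose out of reach is approached as far as the arm can. A call is refused whole if a number of a shift passes 41.7 or a number of a turn 7.16, either way. A call with a gripper value outside its range is refused whole. OPENING is the opening, from -1 (shut) to 1 (fully open), so that 0 is half open, set as the call begins (- or left out, the last holds). The fingers move at their own pace and stop on an object; FORCE is the grip in N (left out, the last holds). Time passes only in rows, so rows that do not move let the fingers close, or fill a call up. It gives the time, the measured TCP pose, the force, the opening and the grip force at its end, in the units of the state.
- sensors.sense(): the state, without advancing time (a new reading comes with each control period).
- eyes.camera(name): name is "side" or "top" or "wrist"; returns a dict with "color" (480x640x3 uint8, red, green, blue), "mtx" (3x3 intrinsics, pixels), "R" (3x3) and "t" (3): a world point X has camera coordinates R X + t. Camera axes: x right, y down, z forward; pixel columns grow to the right and rows downward; lengths in mm; the calibration is good to about 2 mm. A picture is of the moment at which its call begins. There is no depth.
- r.finish_job(): hands the job in; it is judged then, once.
The state is a dict: "time": time; "qpos": joint angles; "joint_vel": joint speeds; "effort": joint torques, N m; "tool_pos": TCP position; "tcp_rot": TCP orientation; "ft_force": force on the tool from outside, world axes, zero at the start; "moment": the same for the moment, N m; "gripper_width": finger opening in mm; "grip_force": force on a finger pad.
Only numpy, scipy, OpenCV 4.12 (cv2) and the standard library are available. Lean on these libraries where they do the work, as an engineer would, in place of code of your own. Each camera call takes 0.05 s, during which the arm holds its last target. There are 200 camera calls.

TASK

Get one glue stick out of the desk dispenser: with a fingertip press the pad of the dispenser's side lever down as far as it goes and keep it down until the front glue stick has rolled out into the tray. Then let the lever come back up slowly under the finger, so that the clear cover comes down to fully shut without slamming, and move clear. Leave the stick lying in the tray, do not touch the glue sticks or pick anything up, and leave the other things on the desk where they are.

Things in the scene. Friction and masses are not known exactly. Their poses are not given: they have to be found in the camera images.
- dispenser: white sheet-metal gravity dispenser, 222 mm deep (its x), 112 wide (y), 125 high, fixed to the desk. Origin on the desk, 24 mm behind the base's middle; -x is its front, towards the robot. Four glue sticks lie across (along y) a rack that slopes down to the front, under a clear cover hinged at the rear whose front flap (x = -66 mm) holds them back. The spring lever runs along its right (-y) side
- tray (a point): middle of the floor of the open tray in front of and below the rack (dispenser frame x = -97, y = 0, z = 28 mm). Inside it is 61 mm (x) by 96 mm (y); its front rim is 52 mm above the desk. Pressing the lever lets only the front stick roll out into it, within about 0.6 s: a stop rises behind it and holds the others back; they move up one place when the cover shuts
- lever: steel lever with its pad; origin at the pivot, at x = -22, z = 80 mm on the dispenser (the bar at y = -56 mm). Pressing turns it front end down by 0.31 rad to a firm stop; a return spring lifts it. Needs about 2 N at the pad to start, 3 N at the stop. Pin and slot join it to the cover: both always move together. Let go, it snaps up and slams the cover
- pad_top (a point): centre of the top of the lever's pad, a level black plate 40 mm (x) by 38 mm (y), 8 mm thick, with a ribbed rubber top. With the lever up it is 120 mm above the desk, at x = -125, y = -85 mm in the dispenser's frame, nothing below or above it; at the stop it is about 34 mm lower, 7 mm further forward, and tilts 0.31 rad down to the front
- cover (a joint): angle of the clear cover, rad: 0 shut, 0.36 fully raised (lever at its stop), about 11 rad per metre of pad travel. Raised, its front edge is about 142 mm above the desk. Coming down faster than 1.5 rad/s over the last 0.2 rad is a slam; that is the pad rising at about 0.13 m/s
- stick_1: the front glue stick, the one to dispense: 28 mm thick, 91 mm long, 35 g, yellow with a white cap, lying along the dispenser's y. Origin on its axis at the end without cap, 45 mm to the left (+y) of the dispenser's middle; its z axis points along the stick to the cap
- stick_2: glue stick number 2 from the front, like the first; it must stay in the rack
- stick_3: glue stick number 3 from the front, like the first; it must stay in the rack
- stick_4: glue stick number 4 from the front, like the first; it must stay in the rack
- stapler: desk stapler, red, 34 x 139 x 52 mm, standing left of the dispenser; origin under its middle, long axis y; leave it alone
- clip_tub: round dark tub of paper clips, 62 mm wide, 36 mm high, right of the dispenser; origin under its middle; leave it alone
- mug: white mug, 92 mm wide (127 with handle), 95 mm high, at the left side of the desk; origin under its middle; leave it alone
- tape_roll: roll of brown tape lying flat, 92 mm wide, 48 mm high; origin under its middle; leave it alone
- ink_bottle: white ink bottle with violet cap, 33 mm wide, 82 mm high, at the right side of the desk; origin under its middle; leave it alone
- stamp: wooden hand stamp, 27 x 48 x 66 mm, at the right side of the desk; origin under its middle; leave it alone

How it is judged (in metres and radians):
On the way, in this order (a step that is already met when the one before it is completed fails the run):
1. with the lever pressed down by the fingers and the cover raised, the front stick lies in the tray (x of stick_1 in the frame of dispenser between -0.13 and -0.07 m and z of stick_1 in the frame of dispenser between 0.025 and 0.06 m and value of joint cover above 0.28 rad and contact force between the fingers and lever above 1 N), for 0.2 s.
2. the cover is shut again (value of joint cover below 0.02 rad), for 0.2 s.
At the end, for the whole second after the job is handed in: The front glue stick lies at rest in the tray, the other three are still in the rack, the cover is shut (within 0.02 rad), and it did not come down faster than 1.5 rad/s over its last 0.2 rad (value of joint cover below 0.02 rad and x of stick_1 in the frame of dispenser between -0.13 and -0.07 m and z of stick_1 in the frame of dispenser between 0.025 and 0.06 m and x of each of stick_2, stick_3, stick_4 in the frame of dispenser above -0.062 m and z of each of stick_2, stick_3, stick_4 in the frame of dispenser above 0.055 m and linear speed of each of stick_1, stick_2, stick_3, stick_4 below 0.02 m/s); the robot touches nothing.
It fails at once if the cover slams (faster than 1.5 rad/s downward within 0.2 rad of shut) (value of joint cover below 0.2 rad and velocity of joint cover below -1.5 rad/s).
It fails at once if the fingers touch a glue stick (contact force between the fingers and stick_1 above 0.2 N or contact force between the fingers and stick_2 above 0.2 N or contact force between the fingers and stick_3 above 0.2 N or contact force between the fingers and stick_4 above 0.2 N).
It fails at once if a second glue stick comes out of the rack (x of any of stick_2, stick_3, stick_4 in the frame of dispenser below -0.066 m).
It fails at once if another thing on the desk is moved or lifted by more than 15 mm (distance of any of stapler, clip_tub, mug, tape_roll, ink_bottle, stamp from where it was at the start of the episode above 0.015 m).
It also fails if it takes over 40 s, if anything falls off the work surface, if the arm or the gripper's body presses on something with over 40 N, if the wrist force passes 120 N, or if a joint passes its speed limit or range.

## Working session

There is one attempt and no reset: what is moved stays moved. The work goes in short steps, Python scripts to look and compute and a shell command to move; the robot and the scene stay as the last step left them, time stands still between calls to the robot, and variables do not carry over. Pictures are saved under pics/ and viewed, at most 10 in all, crops included, and the job is handed in when it is done.

```bash
mkdir -p pics
python3 - <<'E'
from plant import sensors, eyes, r
import cv2, numpy as np
for n in ("top","side"):
    c=eyes.camera(n); cv2.imwrite(f"pics/{n}0.png",c["color"][:,:,::-1]); np.savez(f"{n}0.npz",**c)
    print(n,(-c["R"].T@c["t"]).round(), c["mtx"][0,0])
print(sensors.sense(), r.tips_ahead)
E
```

```text
top [ 402.  -76. 1080.] 485.03202633463303
side [ 428. 1077.  871.] 532.8574456071792
{'time': 0.1, 'qpos': array([ 1.03539053e+00,  1.24436442e-01,  1.65153734e+00, -2.77394245e-06,
        1.36751762e+00, -8.25955896e-02]), 'joint_vel': array([ 0.00024707, -0.00219581, -0.00332901,  0.00048936,  0.0015662 ,
        0.00057575]), 'effort': array([ 3.76510179e-04, -4.24926031e+01, -3.66656148e+01, -9.27416863e-05,
        3.93279159e-03,  2.00983396e-05]), 'tool_pos': array([284.27836872, 584.28545737, 403.57792583]), 'tcp_rot': array([ 2.24475452e-01,  9.74479281e-01, -9.04825792e-04, -2.87418259e-04]), 'ft_force': array([ 0.16136296,  0.36304769, -0.5285669 ]), 'moment': array([-0.04221328,  0.04958417,  0.07384736]), 'grip_force': 0.0, 'gripper_width': 85.62461563676459} 173.4
```

View pics/top0.png

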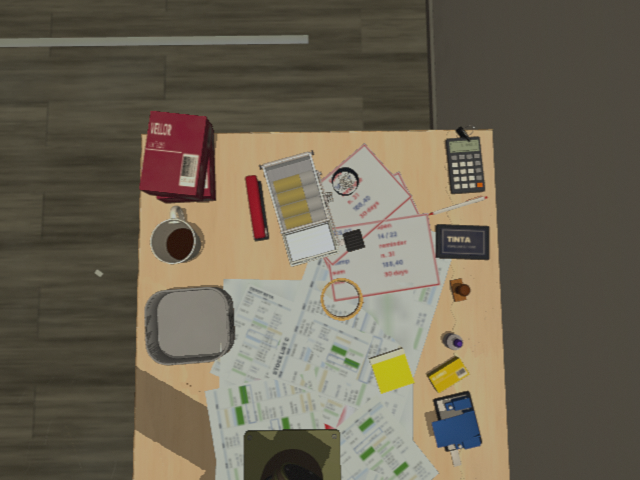

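View pics/side0.png

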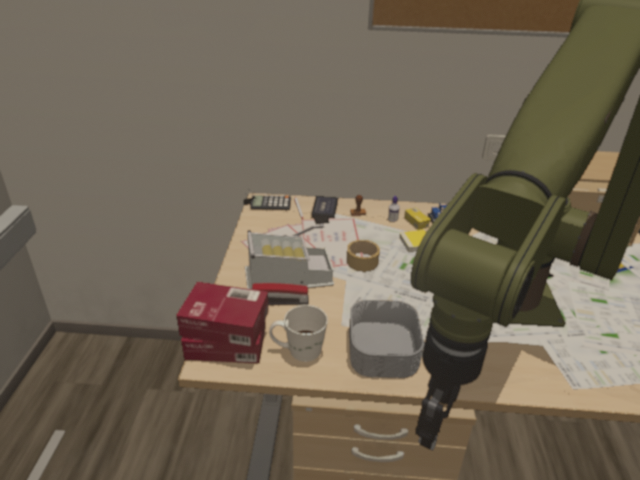

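The top view shows the black lever pad at about (354, 240), and the dispenser with its tray end at about (310, 245) and its rear at about (287, 158). The side view confirms this layout, with the arm parked to the left of the desk and clear of the dispenser.

```bash
cat > h.py <<'E'
import numpy as np, cv2
def ray(c,uv,z):
    d=c["R"].T@np.linalg.inv(c["mtx"])@np.array([uv[0],uv[1],1.]); o=-c["R"].T@c["t"]
    return o+d*(z-o[2])/d[2]
def pad(c,box,z=120):
    x0,y0,x1,y1=box; m=(c["color"][y0:y1,x0:x1].max(2)<70).astype(np.uint8)
    n,l,s,ce=cv2.connectedComponentsWithStats(m); k=1+s[1:,4].argmax()
    q,_=cv2.findContours((l==k).astype(np.uint8),0,1); b=cv2.boxPoints(cv2.minAreaRect(q[0]))+[x0,y0]
    return ray(c,ce[k]+[x0,y0],z),ce[k]+[x0,y0],np.array([ray(c,p,z) for p in b])
E
python3 - <<'E'
from h import *
from plant import sensors
from scipy.spatial.transform import Rotation as Ro
c=dict(np.load("top0.npz"))
p,uv,b=pad(c,(335,222,375,258)); print("pad",p.round(1),uv.round(1),b.round(1).tolist())
print("edges",[np.linalg.norm(b[i]-b[i-1]).round(1) for i in range(4)])
m=cv2.inRange(cv2.cvtColor(c["color"],cv2.COLOR_RGB2HSV),(18,70,90),(32,255,255))[165:240,262:330]
n,l,s,ce=cv2.connectedComponentsWithStats(m)
for k in range(1,n):
    if s[k,4]>30:
        q,_=cv2.findContours((l==k).astype(np.uint8),0,1); r=cv2.minAreaRect(q[0]); print(s[k],ce[k]+[262,165],r)
# dispenser from rear/front base corners eye estimates
rear=(ray(c,(262,165),125)+ray(c,(313,150),125))/2; front=(ray(c,(292,264),52)+ray(c,(338,252),52))/2
a=rear-front; print("rear",rear,"front",front,"yaw",np.degrees(np.arctan2(a[1],a[0])))
print(Ro.from_quat(sensors.sense()["tcp_rot"]).as_matrix().round(3))
E
```

```text
pad [ 496.  -132.2  120. ] [353.3 239.9] [[509.7, -110.4, 120.0], [518.9, -144.3, 120.0], [482.6, -153.8, 120.0], [473.4, -120.0, 120.0]]
edges [np.float64(37.5), np.float64(35.1), np.float64(37.6), np.float64(35.0)]
[ 53   0  15  13 114] [323.12280702 169.24561404] ((60.0, 6.0), (12.0, 14.0), 90.0)
[  0   4  21  71 542] [269.32103321 211.35793358] ((9.023096084594727, 39.10020065307617), (71.67528533935547, 15.125781059265137), 84.14398956298828)
[  11    9   40   55 1293] [292.24748647 201.25522042] ((30.363723754882812, 36.47504425048828), (50.309749603271484, 27.447315216064453), 73.81079864501953)
rear [664.02924376  -2.97069369 125.        ] front [465.32932604 -54.24379821  52.        ] yaw 14.469133323149512
[[-0.899  0.437 -0.001]
 [ 0.437  0.899 -0.002]
 [ 0.    -0.002 -1.   ]]
```

Run:
```python
import cv2
i=cv2.imread("pics/top0.png")[130:290,230:400]
cv2.imwrite("pics/crop1.png",cv2.resize(i,None,fx=3.5,fy=3.5,interpolation=cv2.INTER_CUBIC))
```

```text
(no output)
```

View pics/crop1.png

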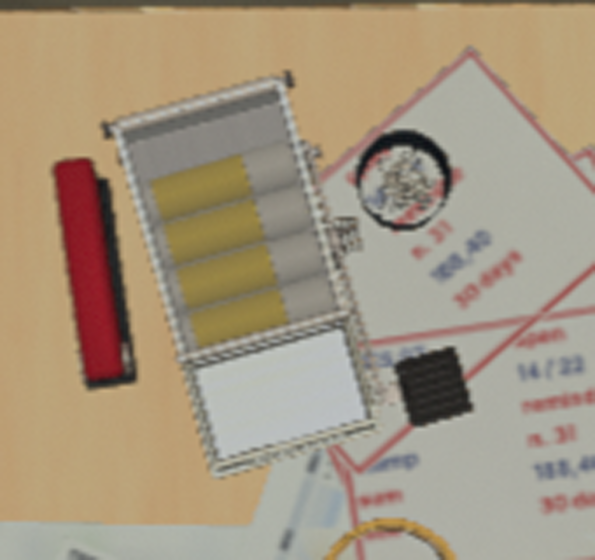

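The pad is at (496, −132) with the dispenser yawed about 14.5°. That agrees with the pad position predicted from the tray rim, (496, −134), and the sides measure 37.5 × 35 mm. I'll turn the tool to the dispenser's axes and shut the gripper, then traverse.

```bash
python3 -m inch '[[[0,0,0],7.1],[[0,0,0],7.1],[[0,0,0],7.1],[[0,0,0],7.1],[[0,0,0],7.1],[[0,0,0],7.1],[[0,0,0],7.0],[[0,0,0],0]]' -1 40 && python3 -m inch '[[[-20,0,0],0],[[-40,0,0],0],[[-40,0,0],0],[[-40,0,0],0],[[-40,0,0],0],[[-40,0,0],0],[[-40,0,0],0],[[-40,0,0],0]]' && python3 -m inch '[[[-40,0,0],0],[[-40,0,0],0],[[-40,0,0],0],[[-40,0,0],0],[[-40,0,0],0],[[-40,0,0],0],[[-20,0,0],0],[[0,0,0],0]]'
```

```text
time: 0.77
tool_pos: [284.3, 584.4, 404.0]
tcp_rot: [0.613, 0.79, -0.001, 0.0]
ft_force: [0.1, 0.3, 0.6]
gripper_width: 0.0
grip_force: 0.0
time: 1.43
tool_pos: [359.1, 292.2, 404.4]
tcp_rot: [0.611, 0.792, -0.0, 0.0]
ft_force: [1.1, -0.7, 0.8]
gripper_width: 0.3
grip_force: 0.0
time: 2.1
tool_pos: [424.6, 39.1, 404.6]
tcp_rot: [0.613, 0.79, -0.0, 0.0]
ft_force: [-0.1, -0.5, 1.2]
gripper_width: -0.1
grip_force: 0.0
```

```bash
python3 -m inch '[[[-27,4,0],0],[[-30,4,10],0],[[-30,4,15],0],[[-30,4,15],0],[[-30,3,15],0],[[-25,3,15],0],[[-15,0,10],0],[[0,0,0],0]]'
python3 - <<'E'
from plant import eyes, sensors
from h import *
from scipy.spatial.transform import Rotation as Ro
s=sensors.sense()
tip=s["tool_pos"]+Ro.from_quat(s["tcp_rot"]).as_matrix()@[0,0,173.4]; print("tip",tip)
for n in ("wrist","side"):
    c=eyes.camera(n); i=c["color"][:,:,::-1].copy()
    for P in (tip,(496,-132,120)):
        q=c["mtx"]@(c["R"]@np.array(P)+c["t"]); q=q[:2]/q[2]; print(n,P,q.round())
        cv2.drawMarker(i,tuple(int(v) for v in q),(0,0,255),0,8,1)
    if n=="side": i=cv2.resize(i[190:330,210:390],None,fx=4,fy=4)
    cv2.imwrite(f"pics/{n}1.png",i)
E
```

```text
time: 2.77
tool_pos: [491.9, -134.7, 321.7]
tcp_rot: [0.612, 0.791, -0.001, -0.002]
ft_force: [-1.0, 1.2, 0.2]
gripper_width: 0.0
grip_force: 0.0
tip [ 491.0925307  -134.43430063  148.27078961]
wrist [ 491.0925307  -134.43430063  148.27078961] [324. 304.]
wrist (496, -132, 120) [334. 278.]
side [ 491.0925307  -134.43430063  148.27078961] [323. 208.]
side (496, -132, 120) [321. 218.]
```

View pics/wrist1.png

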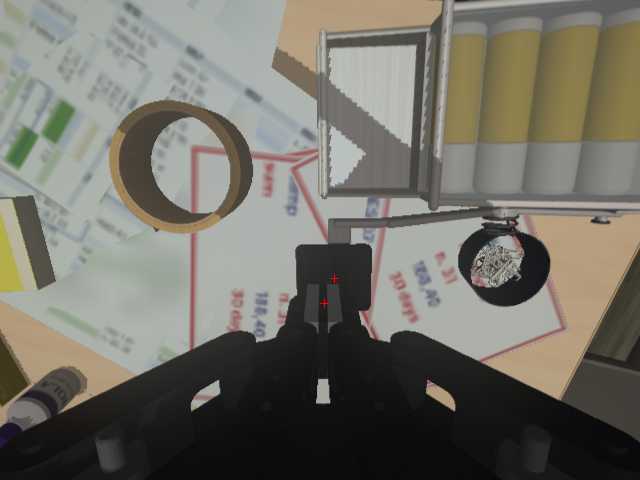

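View pics/side1.png

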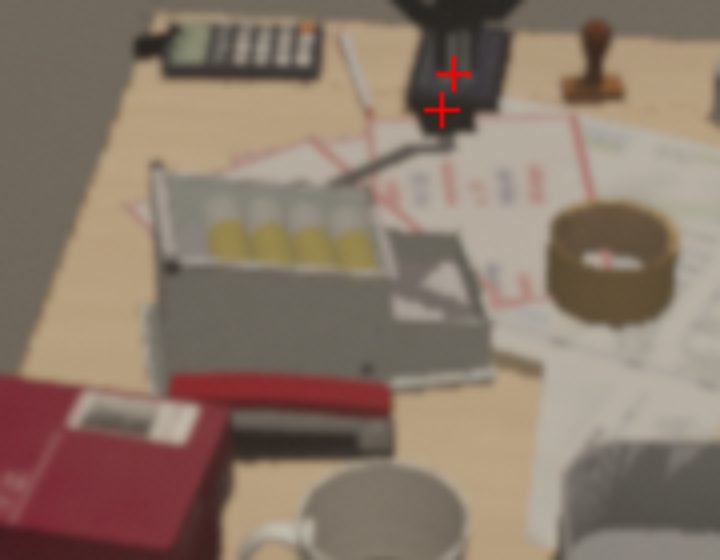

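The wrist view shows the pad centred at about (334, 280), where the measured pad point projects, and the fingertips are above it at (324, 304). The side view shows the tips over the pad with nothing in the way, so I'll press.

```bash
python3 -m inch '[[[0,0,5],0],[[0,0,5],0],[[0,0,5],0],[[0,0,5],0],[[0,0,4],0],[[0,0,2],0],[[0,0,2],0],[[0,0,0],0]]'; python3 -m inch '[[[0,-0.4,2],0],[[0,-0.6,3],0],[[0,-0.6,3],0],[[0,-0.6,3],0],[[0,-0.6,3],0],[[0,-0.6,3],0],[[0,-0.6,3],0],[[0,0,0],0]]'
```

```text
time: 3.53
tool_pos: [492.0, -133.3, 296.2]
tcp_rot: [0.612, 0.79, -0.0, -0.0]
ft_force: [-0.5, -1.0, -0.7]
gripper_width: -0.2
grip_force: 0.0
time: 4.2
tool_pos: [488.0, -134.4, 275.9]
tcp_rot: [0.613, 0.79, -0.0, -0.0]
ft_force: [-2.5, -1.4, 2.6]
gripper_width: 0.2
grip_force: 1.7
```

```bash
python3 -m inch '[[[0,-0.5,3],0],[[0,-0.5,3],0],[[0,-0.5,3],0],[[0,-0.5,2],0],[[0,0,1],0],[[0,0,1],0],[[0,0,0],0],[[0,0,0],0]]'; python3 -m inch '[[[0,0,1],0],[[0,0,0],0],[[0,0,1],0],[[0,0,0],0],[[0,0,0],0],[[0,0,0],0],[[0,0,0],0],[[0,0,0],0]]'
```

```text
time: 4.87
tool_pos: [486.4, -134.9, 263.8]
tcp_rot: [0.613, 0.79, -0.0, -0.0]
ft_force: [-2.2, -1.0, 3.1]
gripper_width: 0.1
grip_force: 1.9
time: 5.53
tool_pos: [486.3, -134.9, 261.7]
tcp_rot: [0.612, 0.79, -0.0, -0.0]
ft_force: [-4.7, -2.6, 3.2]
gripper_width: 0.2
grip_force: 2.2
```

```bash
python3 -m inch '[[[0,-0.3,1],0],[[0,0,0],0],[[0,0,1],0],[[0,0,0],0],[[0,0,0],0],[[0,0,0],0],[[0,0,0],0],[[0,0,0],0]]'; python3 -m inch '[[[0,-0.3,1],0],[[0,0,0],0],[[0,0,1],0],[[0,0,0],0],[[0,0,0],0],[[0,0,0],0],[[0,0,0],0],[[0,0,0],0]]'
python3 - <<'E'
from plant import eyes, sensors
from h import *
c=eyes.camera("wrist"); cv2.imwrite("pics/wrist2.png",c["color"][:,:,::-1])
print(sensors.sense()["ft_force"])
E
```

```text
time: 6.2
tool_pos: [486.2, -135.0, 260.2]
tcp_rot: [0.613, 0.79, 0.0, 0.0]
ft_force: [-4.5, -1.3, 5.4]
gripper_width: 0.0
grip_force: 3.5
time: 6.87
tool_pos: [486.3, -135.1, 259.8]
tcp_rot: [0.612, 0.79, 0.0, 0.0]
ft_force: [-9.4, 0.7, 14.1]
gripper_width: 0.1
grip_force: 7.9
[-8.02194922  0.10969252 14.18046249]
```

View pics/wrist2.png

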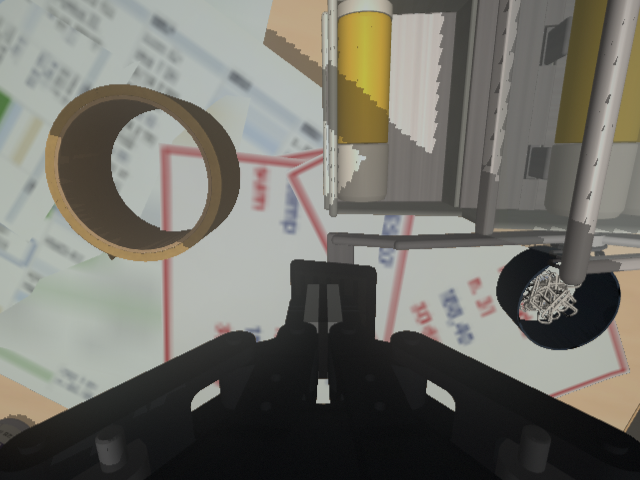

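The wrist view shows the lever at its stop (14 N), the cover raised, and the front stick lying in the tray at about (365, 105) with the others held back. Now a slow release, with the finger following the pad.

```bash
python3 -m inch '[[[0,0.1,-1],0],[[0,0.2,-1],0],[[0,0.3,-2],0],[[0,0.4,-2],0],[[0,0.4,-2],0],[[0,0.4,-2],0],[[0,0.4,-2],0],[[0,0.4,-2],0]]'; python3 -m inch '[[[0,0.4,-2],0],[[0,0.4,-2],0],[[0,0.4,-2],0],[[0,0.4,-2],0],[[0,0.4,-2],0],[[0,0.4,-2],0],[[0,0.4,-2],0],[[0,0.4,-1],0]]'
```

```text
time: 7.58
tool_pos: [488.3, -134.3, 271.9]
tcp_rot: [0.613, 0.79, 0.0, -0.0]
ft_force: [-3.2, -1.4, 3.8]
gripper_width: 0.1
grip_force: 1.8
time: 8.25
tool_pos: [491.7, -133.4, 287.3]
tcp_rot: [0.613, 0.79, 0.001, 0.0]
ft_force: [-1.1, 1.6, 2.5]
gripper_width: -0.2
grip_force: 1.2
```

```bash
python3 -m inch '[[[0,0.2,-1],0],[[0,0.2,-1],0],[[0,0.2,-1],0],[[0,0.2,-1],0],[[0,0,-1],0],[[0,0,-1],0],[[0,0,-1],0],[[0,0,-1],0]]'; python3 -m inch '[[[0,0,-1],0],[[0,0,-1],0],[[0,0,-1],0],[[0,0,-2],0],[[0,0,-4],0],[[0,0,-8],0],[[0,0,-12],0],[[0,0,-12],0]]';  python3 -m inch '[[[0,-10,-20],0],[[0,-20,-20],0],[[0,-30,-20],0],[[0,-30,-20],0],[[0,-20,-10],0],[[0,0,0],0],[[0,0,0],0],[[0,0,0],0]]'
python3 - <<'E'
from plant import eyes
import cv2
i=eyes.camera("top")["color"][130:290,230:400,::-1]
cv2.imwrite("pics/top3.png",cv2.resize(i,None,fx=3.5,fy=3.5,interpolation=cv2.INTER_CUBIC))
cv2.imwrite("pics/wrist3.png",eyes.camera("wrist")["color"][:,:,::-1])
E
```

```text
time: 8.92
tool_pos: [491.9, -133.4, 294.3]
tcp_rot: [0.613, 0.79, -0.0, -0.0]
ft_force: [0.9, 0.4, 0.1]
gripper_width: -0.0
grip_force: 0.0
time: 9.58
tool_pos: [492.2, -133.4, 337.0]
tcp_rot: [0.613, 0.79, 0.0, 0.0]
ft_force: [-0.4, 0.3, -1.0]
gripper_width: -0.0
grip_force: 0.0
time: 10.25
tool_pos: [385.7, -160.8, 426.4]
tcp_rot: [0.613, 0.79, 0.0, 0.001]
ft_force: [0.3, -0.1, 0.3]
gripper_width: -0.3
grip_force: 0.0
```

View pics/top3.png

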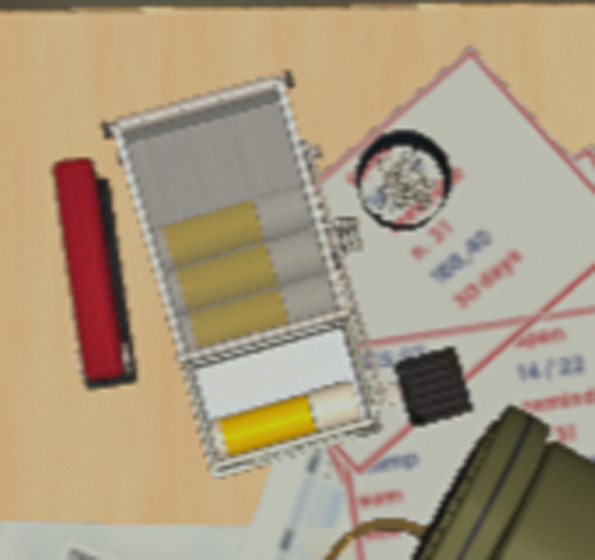

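View pics/wrist3.png

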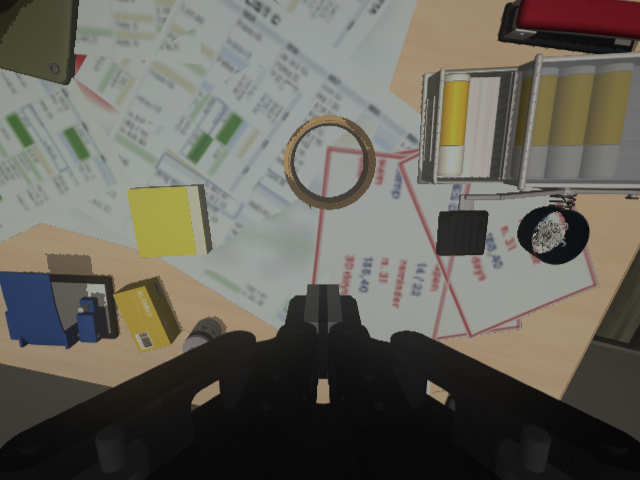

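The top crop shows the stick in the tray at about (290, 418), the other three moved up behind the shut flap, and the pad back up at (434, 385). The wrist view agrees: nothing else has moved and the gripper is clear.

```bash
python3 -m inch '[[[0,0,0],0],[[0,0,0],0],[[0,0,0],0],[[0,0,0],0],[[0,0,0],0],[[0,0,0],0],[[0,0,0],0],[[0,0,0],0]]' >/dev/null; python3 -c "
from plant import r
print(r.finish_job())"
```

```text
the job is handed in; nothing more can be done
None
```

The front glue stick is lying in the tray, the cover came down slowly and looks fully shut, the other three sticks are still in the rack, and the arm is clear; I handed the job in after about 11 s, and no verdict came back.

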